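# Uncouple the adapters, hang them up and close the coupler case

## Robot

A 6-joint arm with a two-finger parallel gripper is mounted at the origin on the work surface. World frame = base frame: x ahead of the robot, y to its left, z up, the work surface at z = 0. Lengths are in mm, angles in rad, forces in N, time in s.
With the tool pointing down it reaches from about 300 to 775 mm from the base axis. Payload 14.6 kg.
Tool frame: the origin (TCP) lies at the very end of the fingers, on their centre line; the grasp point (between the pads) lies 19 mm behind it; z points along the fingers, y is the line along which they close (so a half turn about z gives the same grasp; the last joint's range is limited). The gripper opens to 94 mm and grips with 3 to 60 N. Pads are 16 mm wide; open, the fingers measure 119 mm over their backs; the gripper's body (75 mm by 177 mm) begins 78 mm behind the grasp point.
Start: joints at [1.283, 0.3, 1.521, -0, 1.321, -0.067], TCP at [120.454, 536.638, 205.446] pointing down, gripper open.
Joint ranges: [-3.03, 3.03], [-0.79, 2.21], [0.23, 2.52], [-1.04, 4.18], [0, 3.07], [-2.55, 2.55]. Speed limits (rad/s): [2.22, 2.22, 2.57, 3.14, 3.14, 3.14].

## Interface

Orientations are given as [roll, pitch, yaw] about the fixed x, y, z axes, in that order (R = Rz(yaw) Ry(pitch) Rx(roll)).
In Python, from cell import manip, optics gives the robot as it stands.
- The arm moves only by the shell command python3 -m crank 'ROWS' [FORCE]. ROWS is JSON, a list of rows, each a list of 7 numbers: the opening in per cent of the stroke, from 0 (shut) to 100 (fully open), then the shift along the tool's x, y, z in mm, then the turn, a rotation vector about the tool's x, y, z in rad. A call has 1 to 10 rows; each row is the pose to reach, as a shift and turn from the pose commanded when the call began, along the tool's axes at that moment; what a row does not reach only later rows make up. A row lasts 1/10 s, in which the tool goes at most 50 mm and 8.59 degrees, less where a joint would pass 70% of its speed; a pose out of reach is approached as far as the arm can. A call with a gripper value outside its range is refused whole. The fingers move at their own pace and stop on an object; FORCE is the grip in N (left out, the last holds). Time passes only in rows, so rows that repeat a pose let the fingers close. It gives the time, the measured TCP pose, the force, the opening and the grip force at its end, in the units of the state.
- manip.read_state(): the state, without advancing time (a new reading comes with each control period).
- optics.camera(name): name is "scene" or "top" or "wrist"; returns (picture, depth): 420x560x3 uint8, red, green, blue; 420x560 float32, mm along the optical axis (not along the pixel's ray), 0 where there is no reading.
- optics.calibration(name): a dict with "camera_matrix" (3x3 intrinsics, pixels), "R" (3x3) and "t" (3): a world point X has camera coordinates R X + t. Camera axes: x right, y down, z forward; pixel columns grow to the right and rows downward; lengths in mm; the calibration is good to about 2 mm. A picture is of the moment at which its call begins: read the wrist's pose just before it. calibration takes no time and is no camera call; for the wrist camera it gives the pose at the moment of the call.
- manip.sign_off(): hands the job in; it is judged then, once.
The state is a dict: "clock": time; "joints": joint angles; "qd": joint speeds; "effort": joint torques, N m; "eef_pos": TCP position; "eef_rot": TCP orientation; "wrist_force": force on the tool from outside, world axes, zero at the start; "moment": the same for the moment, N m; "finger_gap": finger opening in mm; "finger_force": force on a finger pad.
Only numpy, scipy, OpenCV 4.12 (cv2) and the standard library are available. Lean on these libraries where they do the work, as an engineer would, in place of code of your own. Each camera call takes 0.05 s, during which the arm holds its last target. There are 200 camera calls.

## Task

Pack up after the lab class: one adapter at a time, beginning with the one nearest the hook stand and working away from it, pull back the socket's sprung collar to release the adapter, draw it out, hang it by its eye on a free hook and, before letting go, tug it gently downward to feel that the hook holds it. The tin of seals goes back into the empty end bay of the case, standing upright, and at the end the lid is lowered fully shut without slamming. Leave everything else on the bench alone.

Things in the scene. Friction and masses are not known exactly. Their poses are not given: they have to be found in the camera images.
- adapterA: Steel plug-in adapter, 98 mm tall, 0.22 kg, coupled in socketA (None: absent). Origin: centre of its nose's bottom, z up. Nose 26 mm dia to z 28, neck 16 mm dia to z 60, then a flat dark eye plate, 44 mm wide (y), 12 mm thick (x), z 60 to 98 mm. Grip it by its narrow sides (closing along y): the hook then passes between the fingers.
- eyeA (a point): Centre of the rectangular hole in adapterA's eye plate, 78 mm above its origin, same axes. The hole goes through along x, is 26 mm wide (y) and 24 mm high; 8 mm of plate above it, 6 mm below.
- socketA (a point): Socket nearest the hook stand: on its vertical axis, 72 mm above the table, level with the top of the collar at rest; axes of the case. A locked adapter's origin is 58 mm below this point, its eye plate 2 to 40 mm above it. Released, it stands 8 mm higher, loose, and draws straight up; 60 mm clears the collar.
- collarA (a joint): Sprung steel collar of socketA: octagonal, 48 mm across flats (facing the case's x and y), 32 mm high, around the adapter's neck. Value in m: 0 up, locked; grows as it is pulled back, down, to 0.010 (3 N to 8 N). Beyond 0.0065 an ejector lifts the adapter 8 mm so it cannot relock; the collar stays about 6 mm back until it is out. Fingertips 12 to 20 mm below its top clear the plate.
- adapterB: Steel plug-in adapter, 98 mm tall, 0.22 kg, coupled in socketB (None: absent). Origin: centre of its nose's bottom, z up. Nose 26 mm dia to z 28, neck 16 mm dia to z 60, then a flat dark eye plate, 44 mm wide (y), 12 mm thick (x), z 60 to 98 mm. Grip it by its narrow sides (closing along y): the hook then passes between the fingers.
- eyeB (a point): Centre of the rectangular hole in adapterB's eye plate, 78 mm above its origin, same axes. The hole goes through along x, is 26 mm wide (y) and 24 mm high; 8 mm of plate above it, 6 mm below.
- socketB (a point): Socket in the middle: on its vertical axis, 72 mm above the table, level with the top of the collar at rest; axes of the case. A locked adapter's origin is 58 mm below this point, its eye plate 2 to 40 mm above it. Released, it stands 8 mm higher, loose, and draws straight up; 60 mm clears the collar.
- collarB (a joint): Sprung steel collar of socketB: octagonal, 48 mm across flats (facing the case's x and y), 32 mm high, around the adapter's neck. Value in m: 0 up, locked; grows as it is pulled back, down, to 0.010 (3 N to 8 N). Beyond 0.0065 an ejector lifts the adapter 8 mm so it cannot relock; the collar stays about 6 mm back until it is out. Fingertips 12 to 20 mm below its top clear the plate.
- adapterC: Steel plug-in adapter, 98 mm tall, 0.22 kg, coupled in socketC (None: absent). Origin: centre of its nose's bottom, z up. Nose 26 mm dia to z 28, neck 16 mm dia to z 60, then a flat dark eye plate, 44 mm wide (y), 12 mm thick (x), z 60 to 98 mm. Grip it by its narrow sides (closing along y): the hook then passes between the fingers.
- eyeC (a point): Centre of the rectangular hole in adapterC's eye plate, 78 mm above its origin, same axes. The hole goes through along x, is 26 mm wide (y) and 24 mm high; 8 mm of plate above it, 6 mm below.
- socketC (a point): Socket farthest from the hook stand, next to the empty bay: on its vertical axis, 72 mm above the table, level with the top of the collar at rest; axes of the case. A locked adapter's origin is 58 mm below this point, its eye plate 2 to 40 mm above it. Released, it stands 8 mm higher, loose, and draws straight up; 60 mm clears the collar.
- collarC (a joint): Sprung steel collar of socketC: octagonal, 48 mm across flats (facing the case's x and y), 32 mm high, around the adapter's neck. Value in m: 0 up, locked; grows as it is pulled back, down, to 0.010 (3 N to 8 N). Beyond 0.0065 an ejector lifts the adapter 8 mm so it cannot relock; the collar stays about 6 mm back until it is out. Fingertips 12 to 20 mm below its top clear the plate.
- saddle1 (a point): Hook 1 (1 nearest the case): point on top of its level part, 38 mm out from the bar's axis, 183.5 mm above the table; axes of the stand. 7 mm rod pointing to -x, level to 52 mm out, then rising to the tip 66 mm out, whose top is 8 mm above this point. Sprung: gives 1 mm down per 1.2 N, up to 20 mm. A hung eye's centre is 12 mm below this point.
- saddle2 (a point): Hook 2 (1 nearest the case): point on top of its level part, 38 mm out from the bar's axis, 183.5 mm above the table; axes of the stand. 7 mm rod pointing to -x, level to 52 mm out, then rising to the tip 66 mm out, whose top is 8 mm above this point. Sprung: gives 1 mm down per 1.2 N, up to 20 mm. A hung eye's centre is 12 mm below this point.
- saddle3 (a point): Hook 3 (1 nearest the case): point on top of its level part, 38 mm out from the bar's axis, 183.5 mm above the table; axes of the stand. 7 mm rod pointing to -x, level to 52 mm out, then rising to the tip 66 mm out, whose top is 8 mm above this point. Sprung: gives 1 mm down per 1.2 N, up to 20 mm. A hung eye's centre is 12 mm below this point.
- stand: Fixed hook stand right of the case: two posts 300 mm apart, cross bar (14 mm dia) along its y at 180 mm height, three hooks 95 mm apart pointing to -x, each on a 30 mm high block on the bar. Nothing on it is higher than 200 mm. Origin: on the table below the middle of the bar. Feet reach 80 mm to -x at y +-150 mm.
- case: Fixed grey open case, outer 180 (x) by 430 (y) by 85 mm high, walls and floor 5 mm. Origin: centre of underside. Couplers at x -15, y -130 (A), -40 (B), 50 mm (C). Empty end bay for the tin: y 85 to 210 mm, middle at x 0, y 145. Lid hinge along the far rim, x 90, z 85.5 mm: the open lid stands close behind the couplers, so close the fingers on collars along the case's y.
- lid (a joint): Clear lid with white edges, 180 mm from hinge to free edge, 430 wide, 8 thick. Value in rad: 0 shut (outer face 93.5 mm above the table), starts at 1.65 to 1.85, just past upright. Stiff hinge: stays where left, 2 to 4 N at the free edge moves it. A knob, 30 mm dia, 35 mm proud, sits mid-width on the outer face 150 mm from the hinge; push from behind, 50 mm or more beside it.
- tin: Round aluminium tin of seals, 62 mm dia, 30 mm high, with a black round knob on top, 20 mm dia, 22 mm high (total 52 mm), 0.12 kg. Origin: centre of its underside. Stands loose on the table at the start.
- beaker: Black open beaker, 68 mm dia, 90 mm high; a bystander, leave it alone.
- jar1: Glass jar with black cap, 48 mm dia, 65 mm high; a bystander, leave it alone.
- jar2: Glass jar with black cap, 48 mm dia, 65 mm high; a bystander, leave it alone.
- vial: White vial with red cap, 36 mm dia, 85 mm high; a bystander, leave it alone.
- wrench: Steel wrench, 170 mm, lying flat; a bystander, leave it alone.
Things that resemble listed ones, but are neither listed nor needed, are in the scene too. What is shaped like the adapterC but yellow is not meant.

How it is judged:
By the outcome, as a careful person would: the job done as asked, in the order asked, and still so for the second after the job is handed in, with the robot touching nothing.
Of adapterA, adapterB, adapterC only 2 to 3 are there at a start; the rules pass over those that are not, and their reading is None.
At some moment in a run one of tin may be knocked a few centimetres aside while the robot is not near it.
It also fails if it takes over 210 s, if anything falls off the work surface, if the arm or the gripper's body presses on something with over 40 N, if the wrist force passes 120 N, or if a joint passes its speed limit or range.

## Working session

There is one attempt and no reset: what is moved stays moved. The work goes in short steps, Python scripts to look and compute and a shell command to move; the robot and the scene stay as the last step left them, time stands still between calls to the robot, and variables do not carry over. Pictures are saved under pics/ and viewed, at most 14 in all, crops included, and the job is handed in when it is done.

```bash
ls; mkdir -p pics; python3 - <<'E'
from cell import manip, optics
import cv2,numpy as np
print(manip.read_state())
for n in("scene","top"):
    p,d=optics.camera(n); cv2.imwrite(f"pics/{n}0.png",p[...,::-1]); np.savez(f"{n}0.npz",p=p,d=d)
    c=optics.calibration(n);print(n,np.round(c["camera_matrix"],1).tolist(),np.round(-np.array(c["R"]).T@c["t"],1),np.round(c["R"],3).tolist())
E
```

```text
pics
{'clock': 0.0, 'joints': array([ 1.28338908e+00,  3.00496601e-01,  1.52157132e+00,  3.11358955e-05,
        1.32065323e+00, -6.66203203e-02]), 'qd': array([ 0.00063077, -0.00102901,  0.00062624,  0.00149553, -0.00098302,
        0.00042485]), 'effort': array([-2.73032223e-03, -5.31816101e+01, -3.52727115e+01,  7.07295584e-02,
        2.43866391e-02, -7.31057071e-05]), 'eef_pos': array([120.3844399 , 536.41095006, 204.87645838]), 'eef_rot': array([-3.14046867e+00, -1.05216488e-04,  2.92079795e+00]), 'wrist_force': array([ 0.29306578, -0.58148458, -0.0487761 ]), 'moment': array([0.00711746, 0.02024916, 0.01473096]), 'finger_force': 0.0, 'finger_gap': 93.9205591623341}
scene [[447.1, 0.0, 285.1], [0.0, 447.1, 214.6], [0.0, 0.0, 1.0]] [1051.9  769.9  995.6] [[-0.848, 0.53, 0.021], [0.345, 0.581, -0.737], [-0.403, -0.617, -0.676]]
top [[385.7, 0.0, 276.2], [0.0, 385.7, 206.7], [0.0, 0.0, 1.0]] [ 369.9    3.7 1136.9] [[-0.004, -1.0, 0.021], [-0.982, 0.0, -0.189], [0.189, -0.022, -0.982]]
```

View pics/scene0.png

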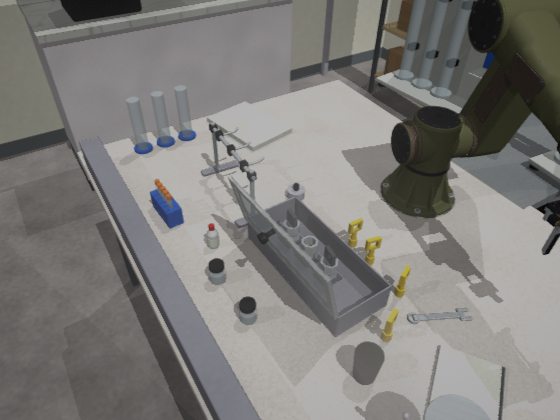

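View pics/top0.png

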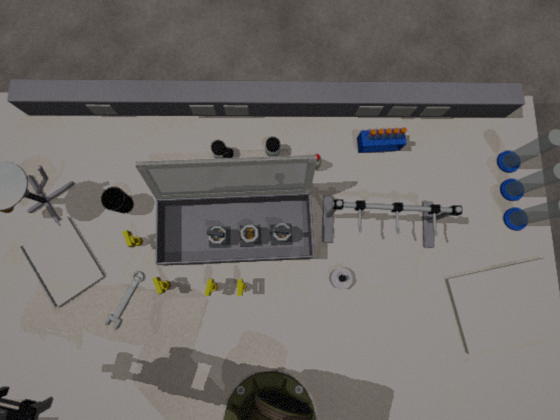

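The scene view shows the case with its lid open, sockets at about (292,222), (310,242) and (330,263), the stand behind at (235,150) and a silver tin at (295,190). In the top view the sockets are at (281,232), (249,233) and (217,234), the hooks at (360..425,220) and the tin at (342,278). B looks empty, so I'll enlarge.

```bash
cat > h.py <<'E'
import numpy as np,cv2
from cell import manip,optics
def cal(n):
    c=optics.calibration(n); return np.array(c["camera_matrix"]),np.array(c["R"]),np.array(c["t"])
def ray(n,uv,z,c=None):
    K,R,t=c or cal(n); C=-R.T@t; d=R.T@np.linalg.inv(K)@np.array([uv[0],uv[1],1.]); return C+d*(z-C[2])/d[2]
def proj(n,X,c=None):
    K,R,t=c or cal(n); p=K@(R@np.array(X,float)+t); return p[:2]/p[2]
def cloud(n,d,c=None):
    K,R,t=c or cal(n); v,u=np.mgrid[:d.shape[0],:d.shape[1]]
    P=np.stack([(u-K[0,2])/K[0,0]*d,(v-K[1,2])/K[1,1]*d,d],-1); return (P-t)@R
E
python3 - <<'E'
from h import *
t=np.load("top0.npz");s=np.load("scene0.npz")
a=cv2.resize(t["p"][140:300,130:330],(800,600)[:1]+(600,) if 0 else (800,640))[:600,:,::-1]
cv2.imwrite("pics/c1.png",a)
b=cv2.resize(s["p"][110:310,180:440],(780,600))[...,::-1]; cv2.imwrite("pics/c2.png",b)
X=cloud("top",t["d"])
for uv in [(281,232),(249,233),(217,234),(342,278),(157,230),(250,263),(312,230),(360,205),(397,207),(433,209),(380,207),(361,228),(398,230),(342,268),(200,180)]:
    print(uv,np.round(X[uv[1],uv[0]]))
E
```

```text
(281, 232) [502. -33.  81.]
(249, 233) [507.  58.  21.]
(217, 234) [493. 139. 111.]
(342, 278) [ 377. -203.   50.]
(157, 230) [507. 306.  86.]
(250, 263) [421.  56.   2.]
(312, 230) [ 507. -118.   83.]
(360, 205) [ 556. -228.  191.]
(397, 207) [ 550. -320.  195.]
(433, 209) [ 546. -411.  192.]
(380, 207) [ 552. -279.  187.]
(361, 228) [ 370.    4. 1137.]
(398, 230) [ 493. -320.  189.]
(342, 268) [ 405. -207.   30.]
(200, 180) [624. 177. 176.]
```

View pics/c1.png

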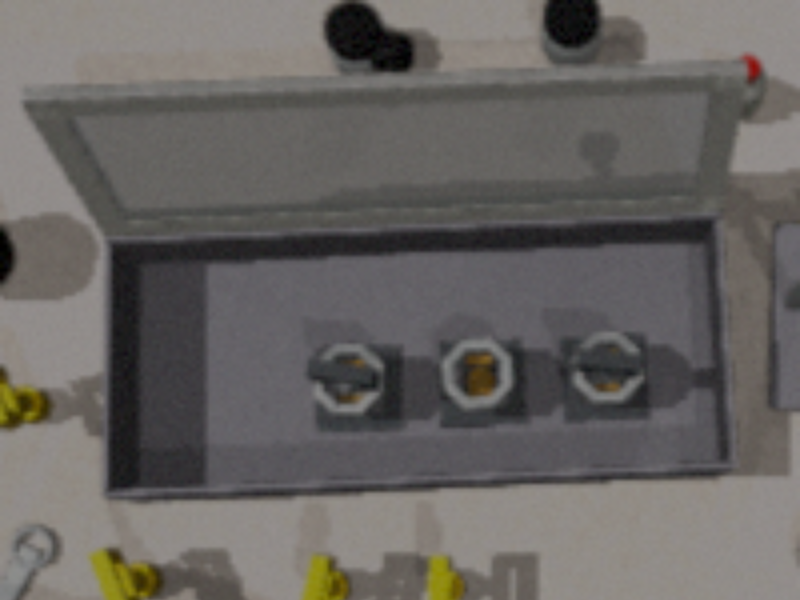

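View pics/c2.png

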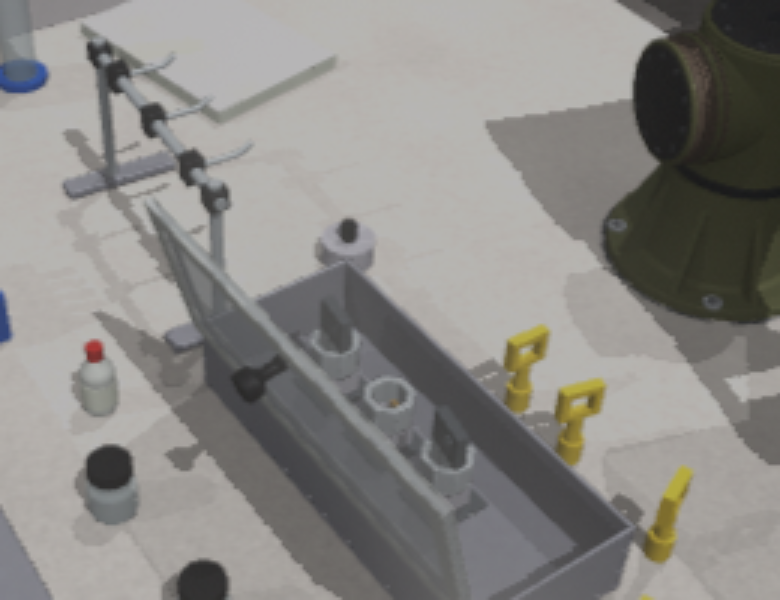

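Socket B shows only a brass well (478,374), so it has no adapter. A (608,369) and C (348,379) hold dark eye plates running along the case's y. The yellow look-alikes stand outside the case and are not meant. Now the poses.

```bash
python3 - <<'E'
from h import *
t=np.load("top0.npz"); f=lambda x,y:(130+x/4-.4,140+y/4-.4)
c=[ray("top",f(*q),85)[:2] for q in [(107,495),(733,468),(107,240),(718,217)]]
print("rim",np.round(c,1)); print("len",np.linalg.norm(c[0]-c[1]),np.linalg.norm(c[0]-c[2]),"mid",np.mean(c,0),"yaw",np.arctan2(*(-(c[0]-c[1])*[1,-1])))
for n,q in zip("ABC",[(608,369),(478,374),(348,379)]): print(n,np.round(ray("top",f(*q),72),1))
X=cloud("top",t["d"])
m=(X[...,2]>165)&(X[...,2]<210)&(X[...,1]<-150)&(X[...,1]>-520)&(X[...,0]>430)&(X[...,0]<600)
P=X[m]; bar=P[P[:,0]>535]
k=np.polyfit(bar[:,1],bar[:,0],1);print("bar",k,bar.min(0),bar.max(0))
blk=bar[bar[:,2]>189]; 
h=P[(P[:,0]<np.polyval(k,P[:,1])-15)]
for y0 in(-225,-320,-412):
    s=h[abs(h[:,1]-y0)<25]; b=blk[abs(blk[:,1]-y0)<20]; print(y0,len(s),s.mean(0).round(1) if len(s) else 0,s.min(0) if len(s) else 0,s.max(0) if len(s) else 0,"blk",b.mean(0).round(1),len(b))
vis=cv2.resize(t["p"][180:260,315:475],(800,400),interpolation=cv2.INTER_CUBIC)[...,::-1];cv2.imwrite("pics/c3.png",vis)
m=(X[...,2]>26)&(X[...,2]<36)&(np.hypot(X[...,0]-380,X[...,1]+205)<60);Q=X[m]
e=cv2.minEnclosingCircle(Q[:,:2].astype(np.float32));print("tin",e,len(Q))
m=(X[...,2]>44)&(X[...,2]<60)&(np.hypot(X[...,0]-380,X[...,1]+205)<60);print("knob",X[m].mean(0),m.sum())
E
```

```text
rim [[ 417.4  302.9]
 [ 434.2 -118.5]
 [ 592.2  312.3]
 [ 608.8 -111.8]]
len 421.6686432730786 175.0912637838561 mid [513.1460839   96.21495181] yaw 0.03981111024779583
A [503.5 -34.5  72. ]
B [500.2  55.6  72. ]
C [496.8 145.3  72. ]
bar [4.79003458e-02 5.67506518e+02] [ 535.00954562 -489.03668956  165.37507262] [ 571.61512684 -159.73096681  199.97681023]
-225 54 [ 517.5 -227.5  183.5] [ 490.63253764 -232.59257089  176.63484901] [ 541.4984817  -222.7465226   190.79576164] blk [ 558.1 -229.8  193.7] 81
-320 59 [ 510.7 -321.5  183.6] [ 485.2984409  -326.104698    177.23339951] [ 535.00954562 -318.07332291  190.81550671] blk [ 553.3 -322.9  194.1] 78
-412 63 [ 505.7 -415.9  183.4] [ 479.88911436 -420.78993694  176.80202748] [ 532.21459035 -412.35391908  193.15162304] blk [ 548.1 -418.1  193.8] 83
tin ((377.87109375, -204.96102905273438), 30.683860778808594) 318
knob [ 377.32530414 -204.7130551    50.90115074] 41
```

View pics/c3.png

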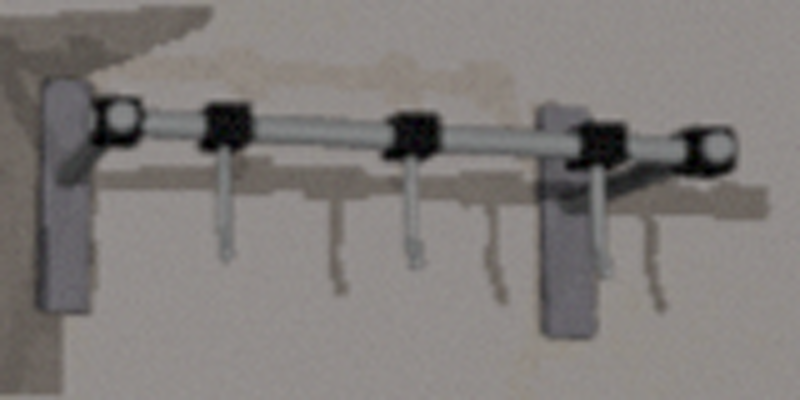

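The hooks point to -x and are all free, with the rods at crop (225,200), (410,210) and (600,220). Hook 2's saddle is at about (514,-321.5) and hook 1's at about (518.6,-227.5). Case yaw is +0.04 and stand yaw about -0.048. Next I go above socket A.

```bash
cat >> h.py <<'E'
from scipy.spatial.transform import Rotation as Ro
def rel(*T):
    """targets (x,y,z,yaw): tool-frame shift and turn from the present pose"""
    s=manip.read_state(); R=Ro.from_euler("xyz",s["eef_rot"]); print("at",s["eef_pos"].round(1),"yaw",s["eef_rot"][2].round(4),"gap",s["finger_gap"].round(1),"F",s["wrist_force"].round(1),"t",s["clock"])
    for x,y,z,a in T:
        d=R.inv().apply(np.array([x,y,z])-s["eef_pos"]); r=(R.inv()*Ro.from_euler("xyz",[np.pi,0,a])).as_rotvec(); print(d.round(1).tolist(),r.round(3).tolist())
E
python3 -c "
from h import *
rel((503.5,-34.5,210,3.182),(300,280,210,3.0))"
```

```text
Traceback (most recent call last):
  File "h.py", line 15, in rel
    s=manip.read_state(); R=Ro.from_euler("xyz",s["eef_rot"]); print("at",s["eef_pos"].round(1),"yaw",s["eef_rot"][2].round(4),"gap",s["finger_gap"].round(1),"F",s["wrist_force"].round(1),"t",s["clock"])
                                                                                                                                     ^^^^^^^^^^^^^^^^^^^^^
AttributeError: 'float' object has no attribute 'round'
```

```bash
sed -i 's/s\["finger_gap"\].round(1)/round(s["finger_gap"],1)/' h.py
python3 -c "
from h import *
rel((503.5,-34.5,210,3.182),(300,280,210,3.0))"
```

```text
at [120.4 536.4 204.9] yaw 2.9208 gap 93.9 F [-0.5 -0.2 -0.1] t 0.1
[-498.8, -473.2, -4.6] [-0.001, -0.0, -0.261]
[-231.4, -210.9, -4.9] [-0.001, -0.0, -0.079]
```

```bash
python3 -m crank '[[100,-250,-237,-5,0,0,-0.13],[100,-250,-237,-5,0,0,-0.13],[100,-250,-237,-5,0,0,-0.13],[100,-250,-237,-5,0,0,-0.13],[100,-250,-237,-5,0,0,-0.13],[100,-250,-237,-5,0,0,-0.13],[100,-499,-473,-5,0,0,-0.261],[100,-499,-473,-5,0,0,-0.261],[100,-499,-473,-5,0,0,-0.261],[100,-499,-473,-5,0,0,-0.261]]'
python3 -c "
from h import *
rel((503.5,-34.5,210,3.182))"
```

```text
clock: 1.1
eef_pos: [396.1, 125.5, 210.2]
eef_rot: [3.141, 0.0, -3.101]
wrist_force: [1.0, 0.5, -0.0]
finger_gap: 93.7
finger_force: 0.0
at [396.1 125.5 210.2] yaw -3.1013 gap 93.7 F [ 1.   0.5 -0. ] t 1.1
[-100.9, -164.2, 0.2] [0.0, 0.0, -0.0]
```

```bash
python3 -m crank '[[100,0,0,0,0,0,0],[100,0,0,0,0,0,0]]' >/dev/null
python3 -c "
from h import *
rel((503.5,-34.5,210,3.182))"
```

```text
at [395.6 126.7 209.8] yaw -3.1041 gap 94.2 F [-0.1 -0.  -0.2] t 1.3
[-101.8, -165.1, -0.3] [-0.0, -0.001, -0.003]
```

```bash
python3 -m crank '[[100,-102,-165,0,0,0,-0.003],[100,-102,-165,0,0,0,-0.003],[100,-102,-165,0,0,0,-0.003],[100,-102,-165,0,0,0,-0.003],[100,-102,-165,0,0,0,-0.003],[100,-102,-165,0,0,0,-0.003],[100,-102,-165,0,0,0,-0.003]]' >/dev/null
python3 - <<'E'
from h import *
rel((503.5,-34.5,56,3.182))
c=cal("wrist");p,d=optics.camera("wrist"); np.savez("w1.npz",p=p,d=d)
cv2.imwrite("pics/w1.png",p[...,::-1]); print("cam",(-c[1].T@c[2]).round(1),c[1].round(2).tolist())
print("socketA px",proj("w",[503.5,-34.5,72],c))
X=cloud("w",d,c); s=(abs(X[...,2]-112)<5)&(np.hypot(X[...,0]-503,X[...,1]+34)<40)
print("plate top",X[s].mean(0).round(1),s.sum(),cv2.minAreaRect(X[s][:,:2].astype(np.float32)))
E
```

```text
at [503.5 -31.5 210.1] yaw -3.0963 gap 93.9 F [ 0.   0.9 -0.2] t 2.0
[0.1, -3.0, 154.1] [0.0, -0.0, 0.005]
cam [423.6 -34.7 388.2] [[-0.05, 1.0, 0.0], [0.96, 0.04, 0.27], [0.27, 0.01, -0.96]]
socketA px [274.16905617 198.55557154]
plate top [502.9 -32.8 111.1] 593 ((503.3376159667969, -32.75122833251953), (43.891780853271484, 12.738274574279785), 83.76338195800781)
```

View pics/w1.png

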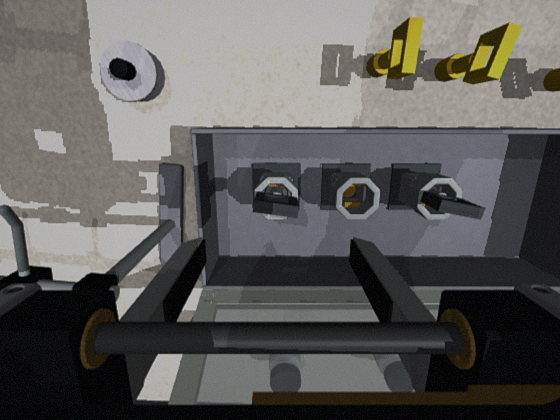

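The wrist view shows collar A at (275,197) with its plate slightly twisted, B empty at (357,198), C at (440,197) and the tin at (130,70). A's plate is yawed about -0.11, so I'll grip the collar along the case's y first.

```bash
python3 -m crank '[[70,0,0,0,0,0,0],[70,0,0,0,0,0,0],[70,0,0,40,0,0,0],[70,0,0,70,0,0,0],[70,0,0,70,0,0,0],[70,0,0,70,0,0,0]]' 40 >/dev/null
python3 -c "
from h import *
rel((503.2,-33.6,56,3.182))"
```

```text
at [504.3 -33.2 141.1] yaw -3.0981 gap 65.9 F [ 0.4 -0.   0. ] t 2.65
[1.1, -0.4, 85.1] [-0.0, 0.0, 0.003]
```

```bash
python3 -m crank '[[70,1,0,30,0,0,0],[70,1,0,60,0,0,0],[70,1,0,85,0,0,0],[70,1,0,85,0,0,0],[70,1,0,85,0,0,0],[40,1,0,85,0,0,0],[40,1,0,85,0,0,0],[40,1,0,85,0,0,0],[40,1,0,85,0,0,0],[40,1,0,85,0,0,0]]' 40; python3 -m crank '[[40,0,0,0,0,0,0],[40,0,0,3,0,0,0],[40,0,0,6,0,0,0],[40,0,0,9,0,0,0],[40,0,0,10,0,0,0],[40,0,0,10,0,0,0],[40,0,0,10,0,0,0]]'
```

```text
clock: 3.65
eef_pos: [503.6, -33.4, 55.7]
eef_rot: [-3.141, 0.002, -3.098]
wrist_force: [1.7, 0.8, 2.8]
finger_gap: 47.8
finger_force: 40.0
clock: 4.35
eef_pos: [503.7, -33.4, 46.2]
eef_rot: [-3.141, 0.002, -3.098]
wrist_force: [-1.6, 2.6, 18.6]
finger_gap: 47.5
finger_force: 40.0
```

```bash
python3 -m crank '[[70,0,0,0,0,0,0],[70,0,0,0,0,0,0],[70,0,0,0,0,0,0],[70,0,0,-40,0,0,0],[70,0,0,-80,0,0,0],[70,0,0,-110,0,0,0],[70,0,0,-110,0,0,0],[70,0,0,-110,0,0,0]]' >/dev/null
cat >> h.py <<'E'
def plate(x,y,lo,hi):
    c=cal("wrist");p,d=optics.camera("wrist"); X=cloud("w",d,c)
    s=(X[...,2]>lo)&(X[...,2]<hi)&(np.hypot(X[...,0]-x,X[...,1]-y)<35); q=X[s]
    zt=np.percentile(q[:,2],90); q=q[abs(q[:,2]-zt)<3]
    r=cv2.minAreaRect(q[:,:2].astype(np.float32)); b=cv2.boxPoints(r); e=max((b[1]-b[0],b[2]-b[1]),key=np.linalg.norm); e=e*np.sign(e[1])
    yaw=np.arctan2(-e[0],e[1]); print("plate",np.round(r[0],1),np.round(r[1],1),"top",zt.round(1),"yaw",yaw.round(3)); return r[0],yaw,p
E
python3 - <<'E'
from h import *
c,a,p=plate(503,-33,100,130); cv2.imwrite("pics/w2.png",p[...,::-1])
rel((c[0],c[1],82,np.pi+a))
E
```

```text
plate [503.3 -32.7] [44.  13.1] top 119.5 yaw -0.09
at [502.5 -33.4 154. ] yaw -3.0984 gap 66.0 F [-0.6  0.6 -1.2] t 5.2
[-1.0, 0.6, 72.0] [0.0, -0.002, 0.133]
```

```bash
python3 -m crank '[[70,-1,0.5,40,0,0,0.133],[70,-1,0.5,72,0,0,0.133],[70,-1,0.5,72,0,0,0.133],[70,-1,0.5,72,0,0,0.133],[35,-1,0.5,72,0,0,0.133],[35,-1,0.5,72,0,0,0.133],[35,-1,0.5,72,0,0,0.133],[35,-1,0.5,72,0,0,0.133],[35,-1,0.5,72,0,0,0.133]]' 30; python3 -m crank '[[35,0,0,-20,0,0,0],[35,0,0,-40,0,0,0],[35,0,0,-60,0,0,0],[35,0,0,-80,0,0,0],[35,0,0,-100,0,0,0],[35,0,0,-110,0,0,0],[35,0,0,-110,0,0,0],[35,0,0,-110,0,0,0]]'
python3 - <<'E'
from h import *
s=manip.read_state(); print(s["wrist_force"])
a=np.pi-0.048
rel((420,-200,190,a),(414,-316.7,166,a))
E
```

```text
clock: 6.1
eef_pos: [504.4, -33.0, 83.8]
eef_rot: [-3.141, 0.001, 3.052]
wrist_force: [0.2, -0.3, 5.4]
finger_gap: 43.7
finger_force: 29.9
clock: 6.9
eef_pos: [503.7, -32.8, 192.2]
eef_rot: [3.142, -0.001, 3.052]
wrist_force: [-0.6, 0.3, -2.2]
finger_gap: 44.0
finger_force: 30.0
[-0.57973761  0.30105715 -2.174494  ]
at [503.7 -32.8 192.2] yaw 3.0518 gap 44.0 F [-0.6  0.3 -2.2] t 6.9
[68.3, -174.0, 2.2] [0.0, -0.001, -0.042]
[63.8, -290.8, 26.2] [0.0, -0.001, -0.042]
```

```bash
python3 -m crank '[[35,68,-40,0,0,0,-0.042],[35,68,-80,0,0,0,-0.042],[35,68,-120,0,0,0,-0.042],[35,68,-160,0,0,0,-0.042],[35,66,-200,10,0,0,-0.042],[35,64,-240,20,0,0,-0.042],[35,64,-275,24,0,0,-0.042],[35,64,-291,24,0,0,-0.042],[35,64,-291,24,0,0,-0.042],[35,64,-291,24,0,0,-0.042]]' >/dev/null; python3 -m crank '[[35,0,0,0,0,0,0],[35,0,0,0,0,0,0]]' >/dev/null
python3 - <<'E'
from h import *
a=np.pi-0.048
rel((514,-321.5,166,a))
pos=manip.read_state()["eef_pos"]
c,y,p=plate(pos[0],pos[1],175,215); cv2.imwrite("pics/w3.png",p[...,::-1])
p,d=optics.camera("top"); X=cloud("top",d)
m=(X[...,2]>165)&(X[...,2]<210)&(abs(X[...,1]+321)<15)&(X[...,0]>475)&(X[...,0]<530);print("hook2",X[m].mean(0).round(1),m.sum())
E
```

```text
at [ 414.5 -316.   169.4] yaw 3.0951 gap 43.8 F [-0.3 -0.1 -2.9] t 8.1
[-99.6, -0.9, 3.4] [-0.0, 0.0, 0.002]
plate [ 413.3 -315.7] [66.8 17.9] top 208.3 yaw -0.046
hook2 [ 508.1 -321.5  183.4] 53
```

View pics/w3.png

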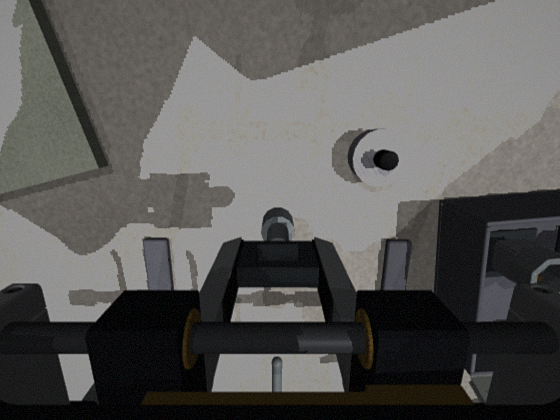

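The plate is held between the fingers at (278,250), with the hook 2 tip straight ahead at (277,362). I'll check the plate's top height.

```bash
python3 - <<'E'
from h import *
c=cal("wrist");p,d=optics.camera("wrist"); X=cloud("w",d,c)
for v in range(236,284,4): print(v,np.median(X[v,262:294],0).round(1))
print("tip",X[366:386,277].round(1)[::5], ray("w",(277,360),190,c))
E
```

```text
236 [ 408.5 -315.3  158. ]
240 [ 408.2 -315.1  166. ]
244 [ 408.5 -315.4  172.1]
248 [ 411.1 -315.5  172.3]
252 [ 413.9 -315.7  172.1]
256 [ 416.6 -315.8  172.4]
260 [ 419.4 -315.9  172.6]
264 [ 407.8 -314.8  200.9]
268 [ 408.6 -315.4  204. ]
272 [ 411.1 -315.5  203.8]
276 [ 413.4 -315.7  204.3]
280 [ 415.9 -315.7  204. ]
tip [[ 485.3 -319.3  190.8]
 [ 494.1 -319.8  185.9]
 [ 502.3 -320.2  181.9]
 [ 505.8 -320.3  182.7]] [ 481.30771927 -319.14275844  190.        ]
```

Eye height 184.2 is right for the tip (rod spans roughly 176 to 191), and the lateral offset is under 1 mm. Moving forward.

```bash
python3 -m crank '[[35,-30,0,0,0,0,0],[35,-50,0,0,0,0,0],[35,-65,0,0,0,0,0],[35,-75,0,0,0,0,0],[35,-85,0,0,0,0,0],[35,-95,0,0,0,0,0],[35,-100,0,0,0,0,0],[35,-100,0,0,0,0,0],[35,-100,0,0,0,0,0]]';  python3 -m crank '[[35,0,0,4,0,0,0],[35,0,0,8,0,0,0],[35,0,0,11,0,0,0],[35,0,0,13,0,0,0],[35,0,0,14,0,0,0],[35,0,0,14,0,0,0],[35,0,0,14,0,0,0]]'
```

```text
clock: 9.15
eef_pos: [513.8, -321.7, 169.1]
eef_rot: [3.142, -0.0, 3.094]
wrist_force: [-0.9, 0.3, -1.7]
finger_gap: 43.4
finger_force: 30.0
clock: 9.85
eef_pos: [514.1, -321.8, 155.2]
eef_rot: [-3.141, 0.0, 3.094]
wrist_force: [-0.1, 0.6, -1.9]
finger_gap: 43.6
finger_force: 30.0
```

```bash
python3 -m crank '[[35,0,0,1,0,0,0],[35,0,0,2,0,0,0],[35,0,0,3,0,0,0],[35,0,0,3,0,0,0]]' | grep -E "pos|force";  python3 -m crank '[[35,0,0,1,0,0,0],[35,0,0,2,0,0,0],[35,0,0,3,0,0,0],[35,0,0,3,0,0,0]]'| grep -E "pos|force"
```

```text
eef_pos: [514.2, -321.8, 152.3]
wrist_force: [0.2, -0.3, 1.2]
finger_force: 30.0
eef_pos: [514.2, -321.8, 149.3]
wrist_force: [-0.9, 0.2, 4.3]
finger_force: 30.0
```

```bash
python3 -m crank '[[35,0,0,2,0,0,0],[35,0,0,2,0,0,0],[35,0,0,2,0,0,0],[35,0,0,2,0,0,0]]' | grep -E "pos|force";  python3 -m crank '[[35,0,0,-2,0,0,0],[35,0,0,-4,0,0,0],[35,0,0,-6,0,0,0],[35,0,0,-6,0,0,0],[35,0,0,-6,0,0,0]]'| grep -E "pos|force"
```

```text
eef_pos: [514.2, -321.8, 147.6]
wrist_force: [-2.0, 0.5, 6.1]
finger_force: 30.0
eef_pos: [514.1, -321.7, 152.9]
wrist_force: [1.0, -0.4, 0.1]
finger_force: 30.0
```

```bash
python3 -m crank '[[60,0,0,0,0,0,0],[60,0,0,0,0,0,0],[60,0,0,0,0,0,0],[60,0,0,0,0,0,0]]' | grep -E "pos|force|gap";  python3 -m crank '[[60,0,0,-10,0,0,0],[60,0,0,-30,0,0,0],[60,0,0,-60,0,0,0],[60,0,0,-85,0,0,0],[60,0,0,-85,0,0,0],[60,0,0,-85,0,0,0]]'| grep -E "clock|pos|force"
python3 - <<'E'
from h import *
p,d=optics.camera("scene"); cv2.imwrite("pics/s2.png",cv2.resize(p[90:310,150:430],(763,600))[...,::-1])
p,d=optics.camera("top"); X=cloud("top",d)
def tin():
    m=(X[...,2]>26)&(X[...,2]<36)&(X[...,0]<415)&(X[...,0]>300)&(abs(X[...,1]+205)<120);q=X[m]; print("tin",q[:,:2].min(0),q[:,:2].max(0),m.sum())
tin()
rel((496.5,145.3,300,3.182))
E
```

```text
eef_pos: [514.0, -321.7, 153.1]
wrist_force: [0.5, 0.2, -0.2]
finger_gap: 56.6
finger_force: 0.0
clock: 12.55
eef_pos: [514.1, -321.7, 238.6]
wrist_force: [0.5, -0.4, -0.1]
finger_force: 0.0
tin [ 349.33058104 -235.69013151] [ 407.93500629 -174.45801565] 322
at [ 513.8 -321.5  237.2] yaw 3.0938 gap 55.9 F [-0.   0.5 -0.2] t 12.65
[39.6, 465.5, -62.4] [0.001, -0.001, -0.088]
```

View pics/s2.png

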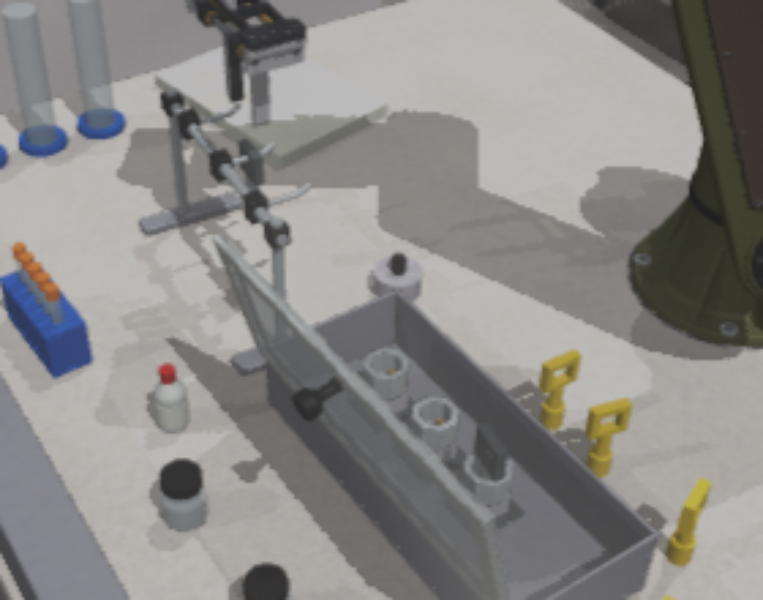

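Adapter A hangs on hook 2 at (255,155), socket A is empty and the tin is unmoved. Next is C.

```bash
python3 -m crank '[[70,20,50,15,0,0,-0.03],[70,40,100,25,0,0,-0.06],[70,40,150,25,0,0,-0.088],[70,40,200,25,0,0,-0.088],[70,40,250,25,0,0,-0.088],[70,40,300,25,0,0,-0.088],[70,40,350,25,0,0,-0.088],[70,40,400,25,0,0,-0.088],[70,40,440,25,0,0,-0.088],[70,40,465,25,0,0,-0.088]]' >/dev/null;python3 -m crank '[[70,0,0,0,0,0,0],[70,0,0,0,0,0,0],[70,0,0,0,0,0,0]]' >/dev/null
python3 - <<'E'
from h import *
rel((496.5,145.9,56,3.182))
c,a,p=plate(496.5,146,100,130); cv2.imwrite("pics/w4.png",p[...,::-1])
E
```

```text
at [496.2 143.7 212.7] yaw -3.1023 gap 65.4 F [ 0.7  0.2 -0.3] t 13.95
[-0.5, 2.2, 156.7] [-0.0, -0.001, -0.001]
plate [495.8 147.1] [43.8 12.6] top 112.1 yaw -0.151
```

```bash
python3 -m crank '[[70,0,2.3,40,0,0,0],[70,0,2.3,80,0,0,0],[70,0,2.3,120,0,0,0],[70,0,2.3,150,0,0,0],[70,0,2.3,157,0,0,0],[70,0,2.3,157,0,0,0],[40,0,2.3,157,0,0,0],[40,0,2.3,157,0,0,0],[40,0,2.3,157,0,0,0],[40,0,2.3,157,0,0,0]]' 40; python3 -m crank '[[40,0,0,0,0,0,0],[40,0,0,3,0,0,0],[40,0,0,6,0,0,0],[40,0,0,9,0,0,0],[40,0,0,10,0,0,0],[40,0,0,10,0,0,0],[40,0,0,10,0,0,0]]';python3 -m crank '[[70,0,0,0,0,0,0],[70,0,0,0,0,0,0],[70,0,0,0,0,0,0],[70,0,0,-40,0,0,0],[70,0,0,-80,0,0,0],[70,0,0,-110,0,0,0],[70,0,0,-110,0,0,0],[70,0,0,-110,0,0,0]]' >/dev/null
python3 - <<'E'
from h import *
c,a,p=plate(496.5,146,100,130); cv2.imwrite("pics/w5.png",p[...,::-1])
rel((c[0],c[1],84,np.pi+a))
E
```

```text
clock: 15.0
eef_pos: [497.0, 146.5, 57.3]
eef_rot: [-3.141, 0.002, -3.101]
wrist_force: [1.6, -7.1, 3.4]
finger_gap: 47.6
finger_force: 40.0
clock: 15.7
eef_pos: [497.0, 146.5, 47.6]
eef_rot: [-3.141, 0.002, -3.101]
wrist_force: [-2.1, -5.8, 9.5]
finger_gap: 47.5
finger_force: 40.0
plate [495.8 147.1] [44.  12.9] top 119.5 yaw -0.154
at [495.8 146.9 155.3] yaw -3.1013 gap 65.6 F [-0.7 -1.2 -0.8] t 16.55
[-0.0, 0.2, 71.3] [-0.0, -0.001, 0.194]
```

```bash
python3 -m crank '[[70,0,0,40,0,0,0.14],[70,0,0,71,0,0,0.194],[70,0,0,71,0,0,0.194],[70,0,0,71,0,0,0.194],[35,0,0,71,0,0,0.194],[35,0,0,71,0,0,0.194],[35,0,0,71,0,0,0.194],[35,0,0,71,0,0,0.194],[35,0,0,71,0,0,0.194]]' 30; python3 -m crank '[[35,0,0,-20,0,0,0],[35,0,0,-40,0,0,0],[35,0,0,-60,0,0,0],[35,0,0,-80,0,0,0],[35,0,0,-100,0,0,0],[35,0,0,-110,0,0,0],[35,0,0,-110,0,0,0],[35,0,0,-110,0,0,0]]'
python3 - <<'E'
from h import *
a=np.pi-0.048
rel((419,-222.3,169,a))
E
```

```text
clock: 17.45
eef_pos: [496.6, 147.0, 85.8]
eef_rot: [3.141, 0.001, 2.988]
wrist_force: [-1.2, -0.4, 5.9]
finger_gap: 43.8
finger_force: 29.9
clock: 18.25
eef_pos: [495.9, 146.9, 194.2]
eef_rot: [-3.141, -0.001, 2.988]
wrist_force: [-0.1, -0.0, -2.3]
finger_gap: 43.7
finger_force: 30.0
at [495.9 146.9 194.2] yaw 2.9878 gap 43.7 F [-0.1 -0.  -2.3] t 18.25
[19.4, -376.6, 25.4] [-0.0, -0.001, -0.106]
```

```bash
python3 -m crank '[[35,6,-45,0,0,0,-0.1],[35,12,-90,0,0,0,-0.106],[35,19,-135,0,0,0,-0.106],[35,19,-180,0,0,0,-0.106],[35,19,-225,0,0,0,-0.106],[35,19,-270,0,0,0,-0.106],[35,19,-315,10,0,0,-0.106],[35,19,-350,20,0,0,-0.106],[35,19,-370,25,0,0,-0.106],[35,19,-377,25,0,0,-0.106]]' >/dev/null; python3 -m crank '[[35,0,0,0,0,0,0],[35,0,0,0,0,0,0],[35,0,0,0,0,0,0]]' >/dev/null
python3 - <<'E'
from h import *
a=np.pi-0.048
rel((518.6,-227,169,a))
c=cal("wrist");p,d=optics.camera("wrist"); X=cloud("w",d,c)
for v in range(236,290,5): print(v,np.median(X[v,266:290],0).round(1))
m=(X[...,0]>480)&(X[...,0]<530)&(abs(X[...,1]+226)<14)&(X[...,2]>170)&(X[...,2]<200); print("hook",X[m].mean(0).round(1),X[m].min(0).round(1),X[m].max(0).round(1))
E
```

```text
at [ 420.  -221.8  170.3] yaw 3.095 gap 44.1 F [-0.7 -0.7 -2. ] t 19.55
[-98.7, -0.6, 1.3] [-0.0, 0.0, 0.001]
236 [ 412.6 -220.1  162.9]
241 [ 413.7 -220.8  168.9]
246 [ 416.3 -221.   171. ]
251 [ 419.6 -221.1  171.2]
256 [ 423.2 -221.3  171.1]
261 [ 413.5 -220.8  198.1]
266 [ 414.1 -220.9  202.9]
271 [ 417.2 -221.   202.8]
276 [ 420.  -221.1  203.2]
281 [ 423.1 -221.3  203.2]
286 [ 547.3 -227.    -1.2]
hook [ 504.8 -225.1  183.7] [ 486.1 -229.2  178.9] [ 524.1 -221.4  190.6]
```

```bash
python3 -m crank '[[35,-30,0,-1,0,0,0],[35,-50,0,-1,0,0,0],[35,-65,0,-1,0,0,0],[35,-75,0,-1,0,0,0],[35,-85,0,-1,0,0,0],[35,-95,0,-1,0,0,0],[35,-99,0,-1,0,0,0],[35,-99,0,-1,0,0,0],[35,-99,0,-1,0,0,0]]';  python3 -m crank '[[35,0,0,4,0,0,0],[35,0,0,8,0,0,0],[35,0,0,11,0,0,0],[35,0,0,13,0,0,0],[35,0,0,14,0,0,0],[35,0,0,14,0,0,0],[35,0,0,14,0,0,0]]'| grep -E "pos|force"; python3 -m crank '[[35,0,0,1,0,0,0],[35,0,0,2,0,0,0],[35,0,0,3,0,0,0],[35,0,0,3,0,0,0]]' | grep -E "pos|force";  python3 -m crank '[[35,0,0,1,0,0,0],[35,0,0,2,0,0,0],[35,0,0,3,0,0,0],[35,0,0,3,0,0,0]]'| grep -E "pos|force"
```

```text
clock: 20.5
eef_pos: [518.3, -227.4, 171.1]
eef_rot: [3.142, -0.0, 3.094]
wrist_force: [0.1, -0.5, -2.0]
finger_gap: 43.8
finger_force: 30.0
eef_pos: [518.7, -227.4, 157.2]
wrist_force: [-0.2, -0.1, -1.9]
finger_force: 30.0
eef_pos: [518.7, -227.5, 154.3]
wrist_force: [-0.1, -0.1, 1.3]
finger_force: 30.0
eef_pos: [518.7, -227.5, 151.3]
wrist_force: [-1.3, 0.7, 4.8]
finger_force: 30.0
```

```bash
python3 -m crank '[[35,0,0,1.5,0,0,0],[35,0,0,1.5,0,0,0],[35,0,0,1.5,0,0,0],[35,0,0,1.5,0,0,0]]' | grep -E "pos|force";  python3 -m crank '[[35,0,0,-2,0,0,0],[35,0,0,-4,0,0,0],[35,0,0,-5.5,0,0,0],[35,0,0,-5.5,0,0,0],[35,0,0,-5.5,0,0,0]]'| grep -E "pos|force"; python3 -m crank '[[60,0,0,0,0,0,0],[60,0,0,0,0,0,0],[60,0,0,0,0,0,0],[60,0,0,0,0,0,0]]' | grep -E "pos|force|gap";  python3 -m crank '[[60,0,0,-10,0,0,0],[60,0,0,-30,0,0,0],[60,0,0,-60,0,0,0],[60,0,0,-85,0,0,0],[60,0,0,-85,0,0,0],[60,0,0,-85,0,0,0]]'| grep -E "clock|pos|force"
python3 - <<'E'
from h import *
p,d=optics.camera("scene"); cv2.imwrite("pics/s3.png",cv2.resize(p[90:310,150:430],(763,600))[...,::-1])
p,d=optics.camera("top"); X=cloud("top",d)
m=(X[...,2]>26)&(X[...,2]<36)&(X[...,0]<415)&(X[...,0]>280)&(abs(X[...,1]+205)<150);q=X[m]; print("tin",q[:,:2].min(0),q[:,:2].max(0),m.sum())
m=(X[...,2]>44)&(X[...,2]<60)&(X[...,0]<415)&(X[...,0]>280)&(abs(X[...,1]+205)<150);print("knob",X[m].mean(0),m.sum())
for y in(-228,-322):
    m=(abs(X[...,0]-516)<22)&(abs(X[...,1]-y)<28)&(X[...,2]>184); print("hung",y,X[m].mean(0).round(1) if m.any() else 0,m.sum())
k=X[m].mean(0)
rel((377.5,-205,110,np.pi-.05))
E
```

```text
eef_pos: [518.7, -227.5, 150.0]
wrist_force: [-0.7, -0.4, 6.8]
finger_force: 30.0
eef_pos: [518.6, -227.4, 154.9]
wrist_force: [1.1, -0.2, 0.8]
finger_force: 30.0
eef_pos: [518.5, -227.4, 155.1]
wrist_force: [-0.3, -0.1, 0.1]
finger_gap: 56.2
finger_force: 0.0
clock: 23.9
eef_pos: [518.6, -227.4, 240.5]
wrist_force: [0.5, 0.6, -0.4]
finger_force: 0.0Traceback (most recent call last):
  File "<stdin>", line 4, in <module>
    return umr_minimum(a, axis, None, out, keepdims, initial, where)
ValueError: zero-size array to reduction operation minimum which has no identity
```

View pics/s3.png

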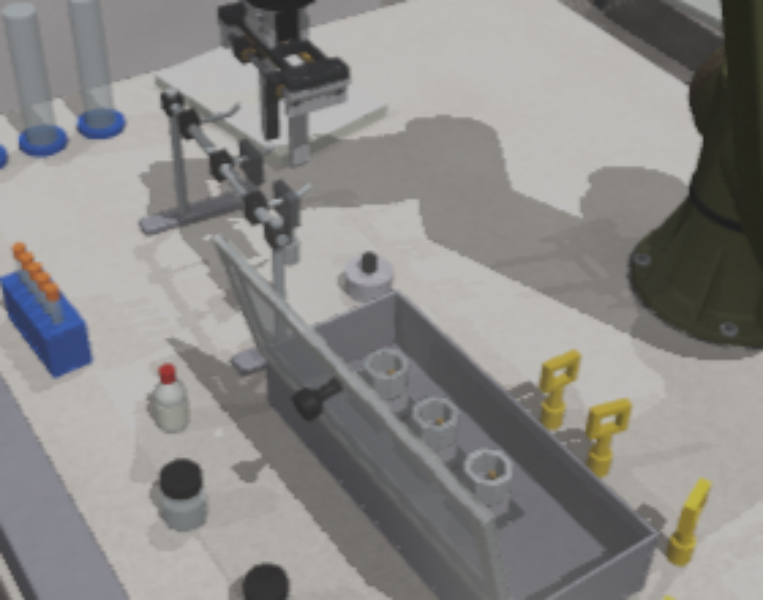

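Both adapters hang, C at (285,210) on hook 1 and A at (250,165) on hook 2. The tin has been knocked: its knob is now at (368,262) in this crop. I'll relocate it.

```bash
cat >> h.py <<'E'
def tin_scene():
    p,d=optics.camera("scene"); X=cloud("scene",d)
    m=(X[...,2]>8)&(X[...,2]<60)&(X[...,0]>300)&(X[...,0]<500)&(X[...,1]>-330)&(X[...,1]<-125); q=X[m]
    t=q[(q[:,2]>27)&(q[:,2]<33)]; k=q[q[:,2]>49]; print("tin rim",t.min(0).round(1),t.max(0).round(1),len(t),"knob top",k.mean(0).round(1) if len(k) else 0,len(k))
E
python3 - <<'E'
from h import *
tin_scene(); print(ray("scene",(285,183),52))
rel((410,-215,200,np.pi-.05))
E
```

```text
tin rim [ 377.  -251.6   27.3] [ 438.8 -189.3   32.9] 110 knob top [ 408.3 -220.5   52.7] 25
[ 406.05253244 -226.90247272   52.        ]
at [ 518.3 -227.3  239.1] yaw 3.0938 gap 56.2 F [-0.   0.6  0.4] t 24.05
[108.7, 7.0, 39.3] [0.001, -0.002, 0.002]
```

```bash
python3 -m crank '[[60,40,7,0,0,0,0],[60,80,7,0,0,0,0],[60,110,7,20,0,0,0],[60,110,7,60,0,0,0],[60,110,7,100,0,0,0],[60,110,7,109,0,0,0],[60,110,7,109,0,0,0],[60,110,7,109,0,0,0],[60,110,7,109,0,0,0]]' |grep pos
python3 - <<'E'
from h import *
tin_scene()
c=cal("wrist");p,d=optics.camera("wrist"); X=cloud("w",d,c);cv2.imwrite("pics/w6.png",p[...,::-1])
m=(X[...,2]>46)&(X[...,2]<58)&(np.hypot(X[...,0]-408,X[...,1]+220)<40);k=X[m];print(m.sum(),k.mean(0),cv2.minEnclosingCircle(k[:,:2].astype(np.float32)))
m=(X[...,2]>27)&(X[...,2]<33)&(np.hypot(X[...,0]-408,X[...,1]+220)<60);k=X[m];print(m.sum(),cv2.minEnclosingCircle(k[:,:2].astype(np.float32)))
rel((408,-220.5,31,np.pi-.05))
E
```

```text
eef_pos: [409.8, -215.6, 132.7]
tin rim [ 375.2 -253.7   27.1] [ 437.8 -186.6   32.9] 103 knob top [ 408.1 -220.8   53.1] 23
357 [ 405.15762423 -222.96018934   50.44300348] ((405.7650451660156, -222.91537475585938), 9.920607566833496)
2554 ((406.02276611328125, -223.05926513671875), 30.9158992767334)
at [ 409.6 -215.4  132.3] yaw 3.0939 gap 56.8 F [0.4 0.3 0.9] t 25.05
[1.5, -5.0, 101.3] [-0.001, 0.002, 0.002]
```

```bash
python3 -m crank '[[60,3,-7.2,0,0,0,0],[60,3,-7.2,40,0,0,0],[60,3,-7.2,75,0,0,0],[60,3,-7.2,99,0,0,0],[60,3,-7.2,99,0,0,0],[60,3,-7.2,99,0,0,0],[10,3,-7.2,99,0,0,0],[10,3,-7.2,99,0,0,0],[10,3,-7.2,99,0,0,0],[10,3,-7.2,99,0,0,0]]' 25;python3 -m crank '[[10,0,0,0,0,0,0],[10,0,0,0,0,0,0],[10,0,0,0,0,0,0],[10,0,0,0,0,0,0]]'
python3 -c "
from h import *
rel((420,0,170,3.182))"
```

```text
clock: 26.05
eef_pos: [405.8, -222.3, 32.3]
eef_rot: [-3.141, 0.0, 3.094]
wrist_force: [0.2, -0.3, -0.1]
finger_gap: 27.8
finger_force: 0.0
clock: 26.45
eef_pos: [405.8, -222.3, 32.2]
eef_rot: [-3.141, 0.0, 3.094]
wrist_force: [-0.7, 0.4, 2.1]
finger_gap: 19.9
finger_force: 25.0
at [ 405.8 -222.3   32.2] yaw 3.0939 gap 19.9 F [-0.7  0.4  2.1] t 26.45
[-3.6, 222.7, -137.8] [-0.0, 0.0, -0.088]
```

```bash
python3 -m crank '[[10,0,0,-40,0,0,0],[10,0,0,-80,0,0,0],[10,0,0,-110,0,0,0],[10,0,0,-130,0,0,0],[10,0,40,-130,0,0,0],[10,0,85,-130,0,0,-0.04],[10,-15,130,-130,0,0,-0.088],[10,-30,175,-130,0,0,-0.088],[10,-40,220,-130,0,0,-0.088],[10,-40,230,-130,0,0,-0.088]]'; python3 -m crank '[[10,-5,45,0,0,0,0],[10,-10,90,0,0,0,0],[10,-15,135,0,0,0,0],[10,-20,180,0,0,0,0],[10,-20,215,0,0,0,0],[10,-20,215,0,0,0,0],[10,-20,215,0,0,0,0]]' >/dev/null
python3 -c "
from h import *
rel((507.5,242,100,3.182),(507.5,242,38,3.182))"
```

```text
clock: 27.45
eef_pos: [457.1, 9.0, 161.9]
eef_rot: [3.141, -0.0, -3.098]
wrist_force: [0.2, -0.5, -0.8]
finger_gap: 19.5
finger_force: 25.0
at [467.7 221.1 161.7] yaw -3.1002 gap 19.2 F [ 0.1 -0.  -1.3] t 28.15
[-40.7, 19.3, 61.6] [-0.001, -0.001, 0.001]
[-40.7, 19.3, 123.6] [-0.001, -0.001, 0.001]
```

```bash
python3 -m crank '[[10,-41,19,0,0,0,0],[10,-41,19,0,0,0,0],[10,-41,19,0,0,0,0],[10,-41,19,40,0,0,0],[10,-41,19,80,0,0,0],[10,-41,19,105,0,0,0],[10,-41,19,115,0,0,0],[10,-41,19,120,0,0,0],[10,-41,19,120,0,0,0],[10,-41,19,120,0,0,0]]'; python3 -m crank '[[10,0,0,1,0,0,0],[10,0,0,2,0,0,0],[10,0,0,3,0,0,0],[10,0,0,4,0,0,0],[10,0,0,4,0,0,0]]'
```

```text
clock: 29.15
eef_pos: [508.8, 241.9, 43.6]
eef_rot: [3.141, 0.002, -3.102]
wrist_force: [-0.2, 0.7, -1.1]
finger_gap: 18.8
finger_force: 25.0
clock: 29.65
eef_pos: [508.2, 241.9, 38.0]
eef_rot: [-3.142, -0.0, -3.101]
wrist_force: [-0.1, 0.5, -0.9]
finger_gap: 19.3
finger_force: 25.0
```

```bash
python3 -m crank '[[10,0,0,0.5,0,0,0],[10,0,0,1,0,0,0],[10,0,0,1,0,0,0]]'|grep -E "pos|force"; python3 -m crank '[[10,0,0,0.5,0,0,0],[10,0,0,1,0,0,0],[10,0,0,1,0,0,0]]'|grep -E "pos|force"
```

```text
eef_pos: [508.2, 241.9, 37.2]
wrist_force: [-0.2, -0.2, 1.6]
finger_force: 25.0
eef_pos: [508.3, 241.9, 37.2]
wrist_force: [-5.8, -2.7, 13.3]
finger_force: 25.0
```

```bash
python3 -m crank '[[10,0,0,-1,0,0,0],[10,0,0,-1,0,0,0],[45,0,0,-1,0,0,0],[45,0,0,-1,0,0,0],[45,0,0,-1,0,0,0],[45,0,0,-20,0,0,0],[45,0,0,-60,0,0,0],[45,0,0,-100,0,0,0],[45,0,0,-140,0,0,0],[45,0,0,-180,0,0,0]]' >/dev/null; python3 -m crank '[[0,40,0,-40,0,0,0],[0,80,0,-80,0,0,0],[0,100,0,-90,0,0,0],[0,100,0,-90,0,0,0],[0,100,0,-90,0,0,0]]' |grep -E "clock|pos|gap"
python3 - <<'E'
from h import *
p,d=optics.camera("scene"); cv2.imwrite("pics/s4.png",p[60:360,130:460][...,::-1].repeat(2,0).repeat(2,1)[:600,:])
p,d=optics.camera("top"); X=cloud("top",d)
# lid: points between hinge and free edge
m=(X[...,2]>110)&(X[...,2]<285)&(X[...,0]>585)&(X[...,0]<700)&(X[...,1]>-130)&(X[...,1]<320);q=X[m]
k=np.polyfit(q[:,2],q[:,0]-0.04*(96-q[:,1]),1) 
print("lid dx/dz",k,"at z265,y100",np.polyval(k,265),q[:,2].max(),m.sum())
for lo in(110,150,200,240): s=q[(q[:,2]>lo)&(q[:,2]<lo+20)];print(lo,len(s),np.median(s,0).round(1) if len(s) else 0)
m=(X[...,2]>26)&(X[...,2]<62)&(np.hypot(X[...,0]-508,X[...,1]-242)<45);q=X[m];print("tin",m.sum(),q.mean(0))
rel((690,200,300,3.182))
E
```

```text
clock: 31.75
eef_pos: [408.3, 238.0, 306.3]
finger_gap: 6.0
lid dx/dz [2.73203445e-01 5.80627258e+02] at z265,y100 653.0261709678778 263.7598088867115 5829
110 564 [613.6 105.6 120.4]
150 632 [623.9 104.9 160.4]
200 727 [636.5 105.8 210.3]
240 1317 [648.9 106.5 255.7]
tin 332 [513.20724026 238.85736534  37.32058884]
at [408.6 237.7 305. ] yaw -3.1016 gap 0.6 F [-0.3 -0.1 -0.9] t 31.85
[-279.6, -48.9, 4.6] [-0.001, -0.002, -0.0]
```

View pics/s4.png

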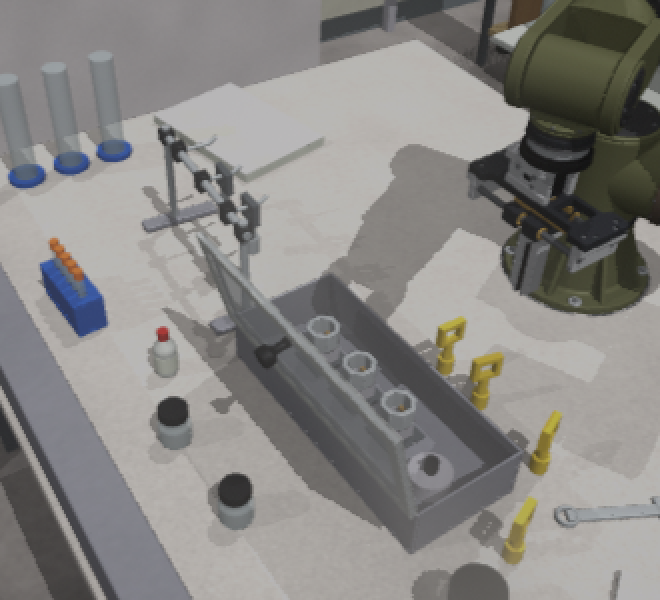

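The tin stands upright in the end bay at (430,470), and both adapters still hang at (225,180) and (250,210). The lid leans about 0.27 rad past upright with its free edge near x 655, z 260. Next I go over it and behind, at y≈20, clear of the knob.

```bash
python3 -m crank '[[0,0,-45,-15,0,0,0],[0,0,-90,-25,0,0,0],[0,0,-135,-25,0,0,0],[0,0,-180,-25,0,0,0],[0,-20,-215,-25,0,0,0],[0,-50,-229,-25,0,0,0],[0,-80,-229,-25,0,0,0],[0,-80,-229,-25,0,0,0],[0,-80,-229,-25,0,0,0]]' |grep -E "clock|pos|gap"
python3 -c "
from h import *
rel((700,20,328,3.182))"
```

```text
clock: 32.75
eef_pos: [497.7, 11.9, 329.5]
finger_gap: 0.6
at [497.7  11.9 329.5] yaw -3.1019 gap 0.6 F [-0.4  0.3  0.3] t 32.75
[-202.4, 0.0, 0.9] [0.0, -0.003, -0.001]
```

```bash
python3 -m crank '[[0,-40,0,0,0,0,0],[0,-80,0,0,0,0,0],[0,-120,0,0,0,0,0],[0,-160,0,0,0,0,0],[0,-202,0,0,0,0,0],[0,-202,0,0,0,0,0],[0,-202,0,0,0,0,0],[0,-202,0,0,0,0,0],[0,-202,0,0,0,0,0]]' |grep -E "clock|pos|rot|force"
python3 - <<'E'
from h import *
rel((700,20,225,3.182))
c=cal("wrist");p,d=optics.camera("wrist"); X=cloud("w",d,c);cv2.imwrite("pics/w7.png",p[...,::-1])
m=(X[...,2]>225)&(X[...,2]<275)&(abs(X[...,1]-20)<60)&(X[...,0]>600)&(X[...,0]<690); print(m.sum(),X[m].max(0) if m.any() else 0)
E
```

```text
clock: 33.65
eef_pos: [698.3, 20.4, 333.1]
eef_rot: [-3.141, 0.002, -3.101]
wrist_force: [-0.1, -0.1, 0.4]
finger_force: 0.0
at [698.3  20.4 333.1] yaw -3.1013 gap 0.5 F [-0.1 -0.1  0.4] t 33.65
[-1.5, -0.5, 108.1] [-0.0, 0.002, -0.0]
3287 [661.6504839   79.970263   260.39150037]
```

View pics/w7.png

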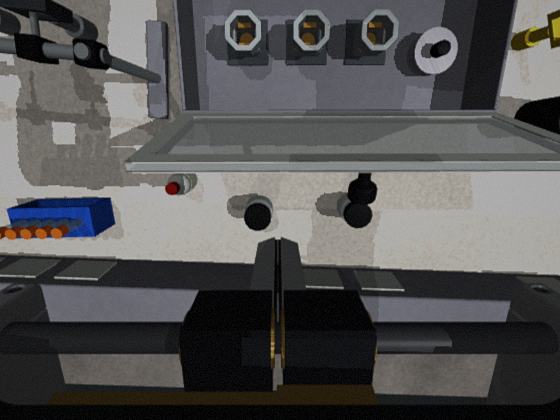

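The wrist view shows the lid edge along row 165, the knob at (362,190) and the fingers at (278,245), clear behind the lid and about 80 px beside the knob. I descend and push.

```bash
python3 -m crank '[[0,0,0,30,0,0,0],[0,0,0,65,0,0,0],[0,0,0,100,0,0,0],[0,0,0,106,0,0,0],[0,0,0,106,0,0,0],[0,0,0,106,0,0,0]]' |grep -E "clock|pos|force"
python3 -m crank '[[0,8,0,0,0,0,0],[0,16,0,0,0,0,0],[0,24,0,0,0,0,0],[0,32,0,0,0,0,0],[0,38,0,0,0,0,0],[0,44,0,0,0,0,0],[0,50,0,0,0,0,0],[0,56,0,0,0,0,0],[0,62,0,0,0,0,0],[0,68,0,0,0,0,0]]' |grep -E "clock|pos|force"
```

```text
clock: 34.3
eef_pos: [699.7, 20.3, 228.0]
wrist_force: [-0.3, -0.1, -0.3]
finger_force: 0.0
clock: 35.3
eef_pos: [630.8, 17.6, 225.1]
wrist_force: [2.8, -0.1, 2.0]
finger_force: 1.3
```

```bash
python3 -m crank '[[0,6,0,-1,0,0,0],[0,12,0,-2,0,0,0],[0,18,0,-3,0,0,0],[0,24,0,-4,0,0,0],[0,30,0,-5,0,0,0],[0,36,0,-6,0,0,0],[0,42,0,-6,0,0,0],[0,48,0,-6,0,0,0],[0,54,0,-5,0,0,0],[0,60,0,-4,0,0,0]]' |grep -E "clock|pos|force"
python3 -m crank '[[0,6,0,1,0,0,0],[0,12,0,3,0,0,0],[0,18,0,5,0,0,0],[0,24,0,8,0,0,0],[0,30,0,12,0,0,0],[0,36,0,16,0,0,0],[0,42,0,20,0,0,0],[0,48,0,25,0,0,0],[0,53,0,29,0,0,0],[0,58,0,34,0,0,0]]' |grep -E "clock|pos|force"
```

```text
clock: 36.3
eef_pos: [570.9, 15.2, 229.1]
wrist_force: [3.0, -0.3, -1.3]
finger_force: 1.0
clock: 37.3
eef_pos: [513.0, 12.9, 194.8]
wrist_force: [0.5, -0.1, 2.4]
finger_force: 0.8
```

```bash
python3 -m crank '[[0,5,0,5,0,0,0],[0,10,0,10,0,0,0],[0,15,0,15,0,0,0],[0,20,0,21,0,0,0],[0,25,0,27,0,0,0],[0,29,0,33,0,0,0],[0,33,0,40,0,0,0],[0,36,0,47,0,0,0],[0,39,0,54,0,0,0],[0,41,0,60,0,0,0]]' |grep -E "clock|pos|force"
python3 -m crank '[[0,1,0,4,0,0,0],[0,2,0,8,0,0,0],[0,3,0,12,0,0,0],[0,4,0,16,0,0,0],[0,5,0,20,0,0,0],[0,6,0,24,0,0,0],[0,7,0,27,0,0,0],[0,7,0,30,0,0,0],[0,7,0,32,0,0,0],[0,7,0,32,0,0,0]]' |grep -E "clock|pos|force"
```

```text
clock: 38.3
eef_pos: [472.0, 11.2, 134.4]
wrist_force: [-1.0, 0.0, 1.5]
finger_force: 0.5
clock: 39.3
eef_pos: [465.3, 11.0, 102.8]
wrist_force: [0.5, -0.8, 0.0]
finger_force: 0.0
```

```bash
python3 -m crank '[[0,0,0,1.5,0,0,0],[0,0,0,3,0,0,0],[0,0,0,4.5,0,0,0],[0,0,0,6,0,0,0],[0,0,0,7,0,0,0],[0,0,0,8,0,0,0],[0,0,0,8,0,0,0]]' |grep -E "clock|pos|force"
python3 -m crank '[[0,0,0,0.5,0,0,0],[0,0,0,1,0,0,0],[0,0,0,1.5,0,0,0],[0,0,0,1.5,0,0,0]]' |grep -E "clock|pos|force"
```

```text
clock: 40.0
eef_pos: [465.5, 10.9, 95.0]
wrist_force: [-1.0, -0.2, -0.3]
finger_force: 0.0
clock: 40.4
eef_pos: [465.5, 10.9, 93.8]
wrist_force: [-1.5, 0.3, 3.1]
finger_force: 1.5
```

```bash
python3 -m crank '[[0,0,0,0.5,0,0,0],[0,0,0,1,0,0,0],[0,0,0,1,0,0,0]]' |grep -E "clock|pos|force"
python3 -m crank '[[0,0,0,0,0,0,0],[0,0,0,-10,0,0,0],[0,0,0,-40,0,0,0],[0,0,0,-80,0,0,0],[0,60,0,-120,0,0,0],[0,110,0,-150,0,0,0],[0,110,0,-150,0,0,0],[0,110,0,-150,0,0,0]]' |grep -E "clock|pos|force"
python3 - <<'E'
from h import *
p,d=optics.camera("scene"); cv2.imwrite("pics/s5.png",cv2.resize(p[90:350,120:440],(738,600))[...,::-1]); X=cloud("scene",d)
for x,y in [(440,200),(440,20),(428,50),(585,20),(585,200)]:
    u,v=proj("scene",[x,y,93.5]).round().astype(int); print((x,y),X[v,u].round(1))
E
```

```text
clock: 40.7
eef_pos: [465.6, 11.0, 93.6]
wrist_force: [-7.3, 0.5, 16.1]
finger_force: 8.0
clock: 41.5
eef_pos: [354.5, 6.5, 245.2]
wrist_force: [1.1, -0.2, 0.0]
finger_force: 0.0
(440, 200) [441.5 200.2  94.2]
(440, 20) [441.5  22.7  94.8]
(428, 50) [458.   83.8 137.1]
(585, 20) [586.4  22.9  95.3]
(585, 200) [587.8 202.5  96.5]
```

View pics/s5.png

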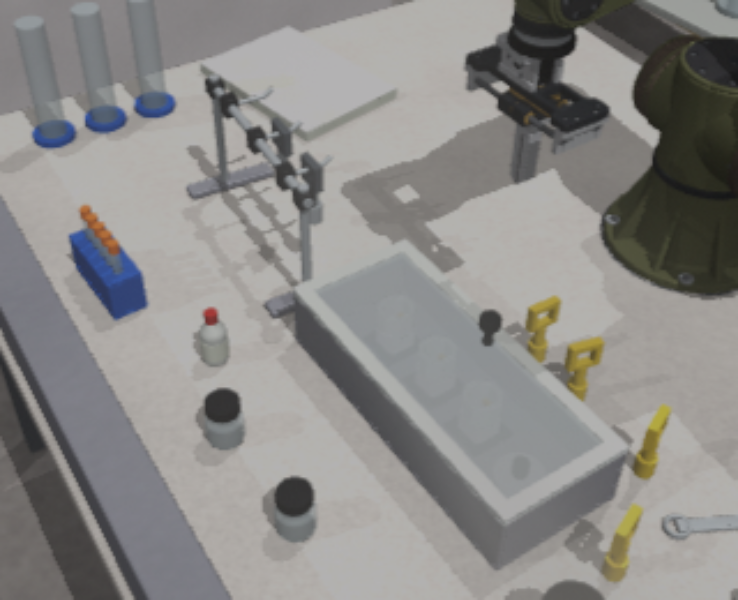

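The lid is fully shut and level at about 94 mm, with the tin upright under it at (520,465). Both adapters hang at (280,130) and (312,170), the bystanders are untouched and the arm is clear. Handing in.

```bash
python3 -c "
from cell import manip
print(manip.sign_off())"
```

```text
the job is handed in; nothing more can be done
None
```

The job is handed in: adapter A hangs on hook 2 and C on hook 1, both tug-tested (B was absent), the tin stands upright in the end bay, the lid was lowered gently until fully shut, and no bystander was touched, all in about 42 s.

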